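# Show a cytometer filter to the inspection camera

### The arm

A 6-joint arm with a two-finger parallel gripper is mounted at the origin on the work surface. World frame = base frame: x ahead of the robot, y to its left, z up, the work surface at z = 0. Lengths are in m, angles in rad, forces in N, time in s.
With the tool pointing down it reaches from about 0.25 to 0.725 m from the base axis. Payload 4 kg.
Tool frame: the origin (TCP) lies where the fingers leave the gripper's body, on its centre line; the fingertips stand 73 mm ahead of it and the grasp point (between the pads) lies 54 mm ahead of it (bot.tips_ahead is the z of the fingertips in the tool frame, in m); z points along the fingers, y is the direction in which the jaws open and shut (so a half turn about z gives the same grasp; the last joint's range is limited). The gripper opens to 85 mm and grips with 20 to 120 N. Pads are 22 mm wide; open, the fingers measure 114 mm over their backs; the gripper's body (76 mm by 85 mm) begins 54 mm behind the grasp point. The pads swing forward as they close: fully open they stand 13 mm farther back than shut.
Start: joints at [1.189, 0.241, 0.005, 1.335, 0, 1.571], TCP at [0.186, 0.464, 0.304] pointing down, gripper open.
Joint ranges: [-2.72, 2.72], [-1.05, 1.87], [-1.09, 1.28], [-1.99, 2.15], [-1.42, 1.44], [-3.14, 3.14]. Speed limits (rad/s): [2.79, 2.79, 3.14, 3.14, 3.14, 3.14].

### API

Orientations are given as a unit quaternion [x, y, z, w].
In Python, from workcell import readout, camera, get_calibration, order, bot gives the robot as it stands.
- The arm moves only by the tool send_rows, never from a script. Its argument "moves" is a list of rows, each a list of 3 entries, a list of its own where there are three numbers: the shift along the tool's x, y, z in mm, then the turn, a rotation vector about the tool's x, y, z in rad, then the finger opening in mm, from 0 to 85.4. In form: [[[dx, dy, dz], [ax, ay, az], grip], ...]. A call has 1 to 12 rows; each row is the pose to reach, as a shift and turn from the pose measured when the call began, along the tool's axes at that moment; what a row does not reach only later rows make up. A row lasts 1/12 s, in which the tool goes at most 41.7 mm and 7.16 degrees, less where a joint would pass 70% of its speed; a pose out of reach is approached as far as the arm can. A call with a gripper value outside its range is refused whole. The fingers move at their own pace and stop on an object; the grip force is fixed at half the most. Time passes only in rows, so rows that repeat a pose let the fingers close. It gives the time, the measured TCP pose, the force and the opening at its end, in the units of the state.
- readout.get_obs(): the state, without advancing time (a new reading comes with each control period).
- camera(name): name is "scene" or "top" or "wrist"; returns the picture (384x512x3 uint8, red, green, blue); there is no depth.
- get_calibration(name): a dict with "fx", "fy", "cx", "cy" (pixels), "k1" (the pictures are not rectified: a ray, as slopes to the right and down, at radius r is drawn at 1 + k1 r^2 times it, then the intrinsics apply), "R" (3x3) and "t" (3): a world point X has camera coordinates R X + t. Camera axes: x right, y down, z forward; pixel columns grow to the right and rows downward; lengths in m; the calibration is good to about 2 mm. A picture is of the moment at which its call begins: read the wrist's pose just before it. get_calibration takes no time and is no camera call; for the wrist camera it gives the pose at the moment of the call.
- order.job_done(): hands the job in, once; it reports no verdict.
The state is a dict: "clock": time; "joint_pos": joint angles; "joint_vel": joint speeds; "tau": joint torques, N m; "eef_pos": TCP position; "tool_rot": TCP orientation; "ft_force": force on the tool from outside, world axes, zero at the start; "ft_torque": the same for the moment, N m; "grip_width": finger opening in m.
Only numpy, scipy, OpenCV 4.12 (cv2) and the standard library are available. Lean on these libraries where they do the work, as an engineer would, in place of code of your own. Each camera call takes 0.05 s, during which the arm holds its last target. There are 200 camera calls.

### The job

Draw the filter holder with the long tab out of the rack and, gripping it by that tab only, hold it up in the air to the inspection camera: the middle of its glass 100 mm straight in front of the lens, the glass squarely facing the lens (so leaning back as much as the camera looks down), tab at the top of the picture. Leave the other holders in their slots and do not disturb the camera or anything else on the bench. The job ends holding: finish with the gripper still holding the holder, motionless, in front of the lens.

Things in the scene. Friction and masses are not known exactly. Their poses are not given: they have to be found in the camera images.
- long_holder: the wanted black filter holder, the one with the LONG tab, in any slot of the rack. Upright plate 10 mm thick (x), 50 wide (y), 64 high (z), with a round 35 mm glass in an aluminium ring on both like faces; centred on its top a tab 10 mm thick (x), 24 wide (y), 48 high: 112 mm in all. 40 to 85 g. Origin: centre of its underside; z up to the tab.
- glass_center (a point): centre of the long-tab holder's glass, 40 mm above the holder's underside; its axes are those of the holder
- rack: fixed grey rack 212 x 75 x 22 mm; origin: centre of its underside, x along its length. Four crosswise slots at x = -75, -25, 25, 75 mm, 11.5 mm (x) by 53 mm (y), 16 mm deep, floor 6 mm above the table. A holder stands loosely in each, its faces across the rack's length, and comes out straight up.
- lens (a point): centre of the lens front of the inspection camera (36 mm lens in a 64 mm ring light on a white 85 x 46 x 46 mm head). It looks along this point's own -x; y is level, +z is up in its picture. It looks 15 to 35 degrees down, roughly towards the robot; a stiff hinge 240 mm above the table, 58 mm behind the lens, keeps it there. Do not shift it.
- camera_stand: fixed stand of the inspection camera: round foot 110 mm wide, post, fork. Origin: centre of the underside of the foot. Highest point of stand and head about 295 mm above the table.
- short_holder1: black optical filter holder like the long one but with a short grip tab (only 16 mm, so 80 mm high in all). Origin: centre of its underside; x = normal of the plate, z up. It stands in a slot of the rack and stays there; leave it alone.
- short_holder2: black optical filter holder like the long one but with a short grip tab (only 16 mm, so 80 mm high in all). Origin: centre of its underside; x = normal of the plate, z up. It stands in a slot of the rack and stays there; leave it alone.
- short_holder3: black optical filter holder like the long one but with a short grip tab (only 16 mm, so 80 mm high in all). Origin: centre of its underside; x = normal of the plate, z up. It stands in a slot of the rack and stays there; leave it alone.
- bottle: white plastic bottle, 54 mm diameter, 115 mm high; bystander, to be left where it is. Origin: centre of its underside.
- jar: amber glass jar, 60 mm diameter, 60 mm high; bystander, to be left where it is. Origin: centre of its underside.
- dish: clear flat culture dish, 90 mm diameter, 16 mm high; bystander, to be left where it is. Origin: centre of its underside.
- vial: small glass vial, 26 mm diameter, 50 mm high; bystander, to be left where it is. Origin: centre of its underside.
- screwdriver: screwdriver 170 mm long, lying on the bench, its x along it; bystander, to be left where it is. Origin: near the middle of its length.

How it is judged:
By the outcome, as a careful person would: the job done as asked, in the order asked, and still so for the second after the job is handed in, while the arm keeps its last pose, push and grip.
It also fails if it takes over 34 s, if anything falls off the work surface, if the arm or the gripper's body presses on something with over 40 N, if the wrist force passes 120 N, or if a joint passes its speed limit or range.

## Working session

There is one attempt and no reset: what is moved stays moved. The work goes in short steps, Python scripts to look and compute and a tool call to move; the robot and the scene stay as the last step left them, time stands still between calls to the robot, and variables do not carry over. Pictures are saved under pics/ and viewed, about 8 in all and at most 12, crops included, and the job is handed in when it is done.

Besides the shell and the picture viewer there is one more tool, called after "Emit:" as a command line: name --argument value ..., lists and objects as JSON in quotes. send_rows: Moves the arm, as the interface text tells. Its arguments: {"type":"object","properties":{"moves":{"type":"array","items":{"type":"array"}}},"required":["moves"]}

```bash
ls; mkdir -p pics
python3 - <<'E'
from workcell import readout,camera,get_calibration,bot
import cv2,numpy as np
o=readout.get_obs(); print({k:np.round(v,4) for k,v in o.items()})
for n in ("scene","top","wrist"):
    c=get_calibration(n); print(n,{k:np.round(v,4).tolist() for k,v in c.items()})
    cv2.imwrite(f"pics/{n}0.png",camera(n)[:,:,::-1])
a=cv2.imread("pics/scene0.png");b=cv2.imread("pics/top0.png")
cv2.imwrite("pics/both0.png",np.hstack([a,b])[:, :])
E
```

```text
pics
{'clock': np.float64(0.0), 'joint_pos': array([ 1.189 ,  0.2414,  0.0037,  1.3352, -0.    ,  1.5708]), 'joint_vel': array([ 0.0003, -0.    , -0.0006, -0.0005, -0.0007, -0.0001]), 'tau': array([ 1.10000e-03, -3.72316e+01,  2.52408e+01,  1.68000e-02,
        2.00000e-04, -0.00000e+00]), 'eef_pos': array([0.1861, 0.4635, 0.303 ]), 'tool_rot': array([ 1.898e-01,  9.818e-01, -1.000e-03, -2.000e-04]), 'ft_force': array([-0.2563,  0.1461,  0.1473]), 'ft_torque': array([-0.0016, -0.0335, -0.017 ]), 'grip_width': np.float64(0.0856)}
scene {'fx': 394.5756, 'fy': 394.5756, 'cx': 260.0593, 'cy': 196.0257, 'k1': -0.1249, 'R': [[0.6904, 0.7234, 0.0044], [0.6075, -0.5764, -0.5465], [-0.3928, 0.38, -0.8374]], 't': [-0.427, -0.2506, 1.4288]}
top {'fx': 426.8682, 'fy': 426.8682, 'cx': 247.5243, 'cy': 195.094, 'k1': -0.0188, 'R': [[0.0184, -0.9998, 0.0015], [-0.9904, -0.0185, -0.1372], [0.1372, 0.001, -0.9905]], 't': [0.0189, 0.6187, 1.4076]}
wrist {'fx': 267.2981, 'fy': 267.2981, 'cx': 253.3107, 'cy': 191.8183, 'k1': -0.0352, 'R': [[0.3722, 0.9281, -0.0013], [0.8769, -0.3512, 0.3283], [0.3042, -0.1233, -0.9446]], 't': [-0.4968, -0.0422, 0.3808]}
```

View pics/scene0.png

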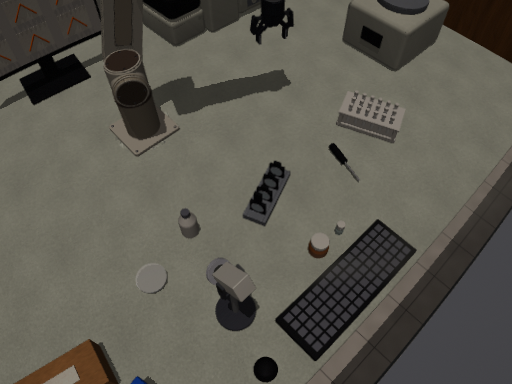

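View pics/top0.png

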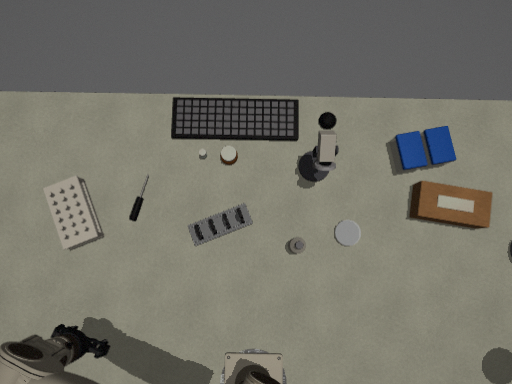

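The scene view shows the rack at about (267,192), the camera head at (235,280) and its foot at (236,310). The top view shows the rack at (220,224), the foot at (314,166) and the head at (327,150). I'll zoom in on the rack and camera in both views.

```bash
cat > h.py <<'E'
import numpy as np,cv2
from workcell import readout,camera,get_calibration,bot
from scipy.spatial.transform import Rotation as Ro
def ray(c,u,v):
    d=np.array([(u-c['cx'])/c['fx'],(v-c['cy'])/c['fy']]); p=d.copy()
    for _ in range(20): p=d/(1+c['k1']*(p@p))
    R=np.array(c['R']);t=np.array(c['t'])
    w=R.T@np.array([p[0],p[1],1.]); return -R.T@t,w/np.linalg.norm(w)
def onz(c,u,v,z):
    o,d=ray(c,u,v); return o+d*(z-o[2])/d[2]
def tri(rs):
    A=np.zeros((3,3));b=np.zeros(3)
    for o,d in rs:
        P=np.eye(3)-np.outer(d,d);A+=P;b+=P@o
    x=np.linalg.solve(A,b); return x,[np.linalg.norm((np.eye(3)-np.outer(d,d))@(x-o)) for o,d in rs]
def proj(c,X):
    p=np.array(c['R'])@X+np.array(c['t']); q=p[:2]/p[2]; q=q*(1+c['k1']*(q@q))
    return np.array([c['fx']*q[0]+c['cx'],c['fy']*q[1]+c['cy']])
E
python3 - <<'E'
import cv2,numpy as np
a=cv2.imread("pics/scene0.png");b=cv2.imread("pics/top0.png")
def cr(i,x,y,w,h,s): return cv2.convertScaleAbs(cv2.resize(i[y:y+h,x:x+w],None,fx=s,fy=s,interpolation=cv2.INTER_CUBIC),alpha=1.6)
r1=np.hstack([cr(a,225,150,80,80,4.8*1.0)[:300*2],])
A=cr(a,235,150,66,50+25,5);B=cr(b,180,195,80,60,5);C=cr(a,195,245,75,95,4);D=cr(b,290,100,60,90,4)
print(A.shape,B.shape,C.shape,D.shape)
W=np.zeros((780,760,3),np.uint8)
W[:375,:330]=A;W[:300,340:740]=B;W[390:770,:300]=C;W[390:750,340:580]=D
W=cv2.resize(W,None,fx=.76,fy=.76,interpolation=cv2.INTER_AREA)
cv2.imwrite("pics/crops.png",W)
E
```

```text
(375, 330, 3) (300, 400, 3) (380, 300, 3) (360, 240, 3)
```

View pics/crops.png

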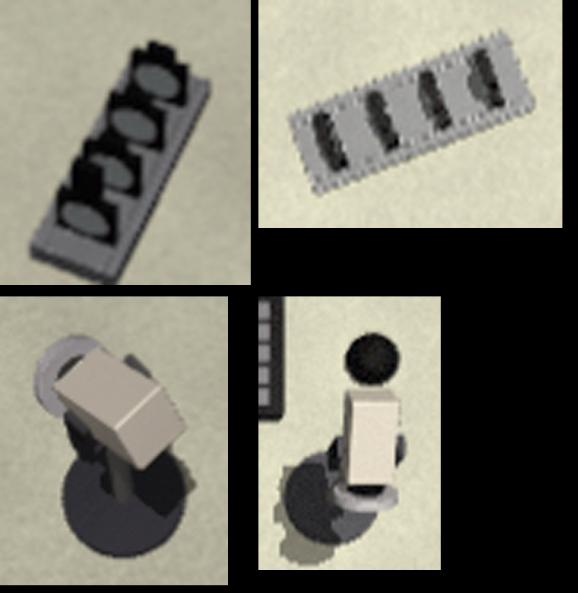

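Crops: in the scene view, the holder nearest the scene camera, at about (257,205), has a tall tab reaching up over its neighbour's glass. That corresponds to the right-hand (-y) slot in the top view. Now rough positions.

Run:
```python
from h import *
T=get_calibration("top");S=get_calibration("scene")
cs=[(188.4,225.8),(245,204.2),(252.6,223.2),(195.8,245.5)]
P=np.array([onz(T,*p,.022) for p in cs]); print(P.round(4),'c',P.mean(0).round(4))
d=P[1]-P[0]+P[2]-P[3]; yaw=np.arctan2(d[1],d[0]);print('len',np.linalg.norm(d)/2,'yaw',np.degrees(yaw))
for k in(-75,-25,25,75): print(k,(P.mean(0)+k/1e3*np.array([np.cos(yaw),np.sin(yaw),0])).round(4))
# corners in scene: crop A scale 3.8 off (235,150)
for p in [(210,85),(30,250),(112,283)]: print('scene',onz(S,235+p[0]/3.8,150+p[1]/3.8,.022 if p[1]<280 else 0).round(4))
# ring/lens: top crop D off(290,100) scale 3.04, start (258,296); scene crop C off(195,245) start (0,296)
td=lambda u,v:ray(T,290+(u-258)/3.04,100+(v-296)/3.04); sc=lambda u,v:ray(S,195+u/3.04,245+(v-296)/3.04)
print('foot', onz(T,290+(330-258)/3.04,100+(497-296)/3.04,.01).round(3), onz(S,195+123/3.04,245+(497-296)/3.04,.01).round(3))
for n,a,b in [('backL',(345,395),(145,467)),('backR',(397,395),(186,425)),('frontL',(347,484),(55,385)),('frontR',(392,484),(93,348)),]: print(n,*[np.round(q,3) for q in tri([td(*a),sc(*b)])])
c=get_calibration("wrist"); R=np.array(c['R']);o=readout.get_obs();Rt=Ro.from_quat(o['tool_rot']).as_matrix()
print('cam in tool',(Rt.T@(-R.T@np.array(c['t'])-o['eef_pos'])).round(4),'axes',(Rt.T@R.T).round(3).tolist())
```

```text
[[0.5115 0.2302 0.022 ]
 [0.5893 0.0385 0.022 ]
 [0.5245 0.0113 0.022 ]
 [0.4452 0.2026 0.022 ]] c [0.5176 0.1206 0.022 ]
len 0.20701380209391715 yaw -67.7042412450849
-75 [0.4892 0.19   0.022 ]
-25 [0.5081 0.1438 0.022 ]
25 [0.5271 0.0975 0.022 ]
75 [0.5461 0.0512 0.022 ]
scene [0.5219 0.229  0.022 ]
scene [0.5367 0.0056 0.022 ]
scene [0.5952 0.041  0.    ]
foot [ 0.73 -0.2   0.01] [ 0.738 -0.205  0.01 ]
backL [ 0.788 -0.198  0.199] [0.014 0.014]
backR [ 0.786 -0.204  0.284] [0.023 0.023]
frontL [ 0.695 -0.202  0.2  ] [0.017 0.017]
frontR [ 0.699 -0.205  0.269] [0.017 0.017]
cam in tool [ 0.0853 -0.0024 -0.0698] axes [[0.0, -0.945, -0.328], [1.0, 0.0, 0.001], [-0.001, -0.328, 0.945]]
```

```bash
cat >> h.py <<'E'
def frame(y,z):
    y=np.array(y,float);z=np.array(z,float);z/=np.linalg.norm(z);y-=z*(y@z);y/=np.linalg.norm(y)
    return np.column_stack([np.cross(y,z),y,z])
def move(p,R):
    o=readout.get_obs();R0=Ro.from_quat(o['tool_rot']).as_matrix()
    d=R0.T@(np.array(p)-o['eef_pos'])*1e3; r=Ro.from_matrix(R0.T@R).as_rotvec()
    print('shift',d.round(1),'rot',r.round(4),'rows',max(np.linalg.norm(d)/41.7,np.degrees(np.linalg.norm(r))/7.16).round(1),'t',o['clock'])
E
python3 - <<'E'
from h import *
a=np.radians(112.3); move([.54,.055,.32],frame([np.cos(a),np.sin(a),0],[0,0,-1]))
E
```

```text
shift [-480.6 -247.4  -16.4] rot [-1.60e-03 -6.00e-04 -7.71e-01] rows 13.0 t 0.15
```

Emit:
send_rows --moves '[[[-480, -247, -16], [0, 0, -0.771], 85], [[-480, -247, -16], [0, 0, -0.771], 85], [[-480, -247, -16], [0, 0, -0.771], 85], [[-480, -247, -16], [0, 0, -0.771], 85], [[-480, -247, -16], [0, 0, -0.771], 85], [[-480, -247, -16], [0, 0, -0.771], 85], [[-480, -247, -16], [0, 0, -0.771], 85], [[-480, -247, -16], [0, 0, -0.771], 85], [[-480, -247, -16], [0, 0, -0.771], 85], [[-480, -247, -16], [0, 0, -0.771], 85], [[-480, -247, -16], [0, 0, -0.771], 85], [[-480, -247, -16], [0, 0, -0.771], 85]]'

```text
clock: 1.15
eef_pos: [0.489, 0.1136, 0.3172]
tool_rot: [-0.193, 0.981, -0.001, -0.001]
ft_force: [0.3, 1.2, 0.5]
grip_width: 0.0851
```

Run:
```python
from h import *
a=np.radians(112.3); move([.54,.055,.32],frame([np.cos(a),np.sin(a),0],[0,0,-1]))
```

```text
shift [-24.9 -73.5  -2.7] rot [-0.001  -0.0014 -0.0002] rows 1.9 t 1.15
```

Emit:
send_rows --moves '[[[-25, -73, -3], [0, 0, 0], 85], [[-25, -73, -3], [0, 0, 0], 40], [[-25, -73, -3], [0, 0, 0], 40], [[-25, -73, -3], [0, 0, 0], 40], [[-25, -73, -3], [0, 0, 0], 40]]'

```text
clock: 1.57
eef_pos: [0.5394, 0.0555, 0.3196]
tool_rot: [-0.193, 0.981, -0.0, -0.001]
ft_force: [0.3, 1.2, 0.5]
grip_width: 0.0399
```

Run:
```python
from h import *
import pickle
o=readout.get_obs();c=get_calibration("wrist");im=camera("wrist")[:,:,::-1]
print(o['eef_pos'],np.abs(o['joint_vel']).max(),o['grip_width'])
pickle.dump((o,c,im),open('w1.pkl','wb'))
cv2.imwrite("pics/w1.png",cv2.convertScaleAbs(im,alpha=1.5))
```

```text
[0.53939056 0.05549435 0.31961295] 0.03031464782036695 0.03994578219003134
```

View pics/w1.png

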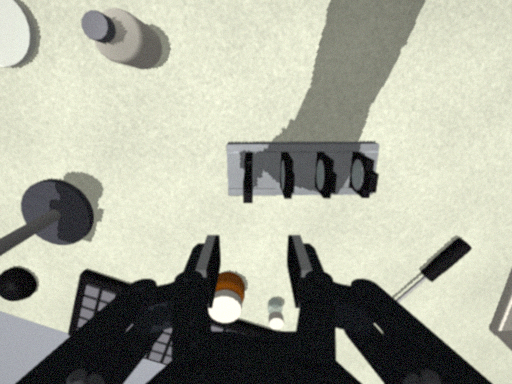

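The wrist view shows the long holder leftmost in the rack at (248,177). Its tab's top end is at about (248,203). The rack edges are level in the picture, so the yaw is right. Next I'll mask the tab.

```bash
cat >> h.py <<'E'
def tabtop(im,roi):
    x,y,w,h=roi; m=(im[y:y+h,x:x+w].max(2)<25).astype(np.uint8)
    n,l,s,_=cv2.connectedComponentsWithStats(m); i=1+np.argmax(s[1:,4]); yy,xx=np.where(l==i)
    return xx+x,yy+y
E
python3 - <<'E'
from h import *
import pickle
o,c,im=pickle.load(open('w1.pkl','rb'))
xx,yy=tabtop(im,(235,140,35,75))
for r in range(yy.min(),yy.max()+1,3): s=xx[yy==r]; print(r,s.min(),s.max(),end=' | ')
print()
sub=im[185:212,240:258].max(2); print(sub[::3])
u=(243.5+252)/2
for z in (.112,.11): print(onz(c,248,202.5,z).round(4))
E
```

```text
153 246 251 | 156 246 251 | 159 246 251 | 162 245 247 | 165 245 251 | 168 245 250 | 171 246 251 | 174 245 251 | 177 245 250 | 180 245 251 | 183 244 251 | 186 244 251 | 189 245 251 | 192 246 250 | 195 248 250 | 198 245 250 | 201 247 250 | 
[[109 112  95  57  21   9   8   9   9   0  10  16  40  61  60  67  76  93]
 [102  98  90  52  21  10  13   0  13  17   3  21  52  81  96 100  96  95]
 [112 111  99  62  25  11  19  16  10   6   6  29  64 107 117 115 113 112]
 [113 114 102  64  35  18  27  26  33  22  21  30  70 110 114 118 112 117]
 [163 163 144  93  41  24  25  26  32  26  26  39  95 146 160 159 158 155]
 [158 160 145  92  42  20  25  26  20  24  23  46  99 148 162 157 157 156]
 [156 159 157 142 130 129 127 129 130 128 129 128 140 155 155 158 162 160]
 [151 153 157 157 158 155 162 162 158 156 161 161 158 162 159 156 156 156]
 [156 155 158 152 157 160 159 161 163 157 158 159 155 156 156 161 161 162]]
[0.5621 0.0571 0.112 ]
[0.5628 0.0573 0.11  ]
```

Emit:
send_rows --moves '[[[-5, -4, 35], [0, 0, 0], 40], [[-10, -7, 60], [0, 0, 0], 40], [[-10, -7, 70], [0, 0, 0], 40], [[-10, -7, 70], [0, 0, 0], 40], [[-10, -7, 70], [0, 0, 0], 40]]'

```text
clock: 2.03
eef_pos: [0.5501, 0.0543, 0.2502]
tool_rot: [-0.194, 0.981, -0.0, -0.002]
ft_force: [0.4, -0.8, 0.6]
grip_width: 0.0398
```

Run:
```python
from h import *
import pickle
o=readout.get_obs();c=get_calibration("wrist");im=camera("wrist")[:,:,::-1]
print(o['eef_pos'],np.abs(o['joint_vel']).max(),o['grip_width'])
pickle.dump((o,c,im),open('w2.pkl','wb'))
cv2.imwrite("pics/w2.png",cv2.resize(cv2.convertScaleAbs(im[100:340,130:390],alpha=2),None,fx=2.5,fy=2.5))
```

```text
[0.55009085 0.05434708 0.25020549] 0.04101509852108446 0.039831875538534414
```

View pics/w2.png

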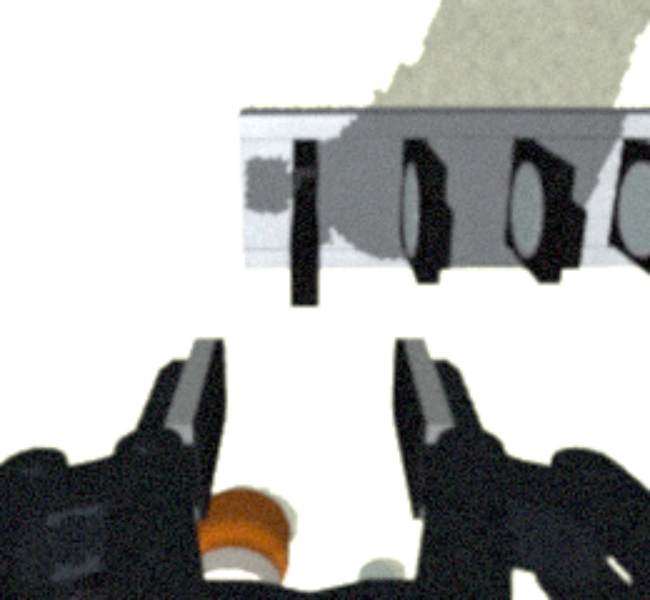

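The tab's end is at crop (305,305), full-picture (252,222), between fingers centred at about crop x=310. The shadow shows the fingers clear the neighbouring holder.

Run:
```python
from h import *
import pickle
o1,c1,i1=pickle.load(open('w1.pkl','rb'));o,c,im=pickle.load(open('w2.pkl','rb'))
g=im.max(2).astype(float)
def cent(g,rows,u0,u1):
    w=1-np.clip(g[rows,u0:u1].mean(0)/g[rows,u0:u1].mean(0).max(),0,1); w[w<.3]=0
    return (w*np.arange(u0,u1)).sum()/w.sum()
u2=cent(g,slice(210,219),240,265);u1=cent(i1.max(2).astype(float),slice(195,201),240,258)
print(u1,u2, g[216:228,252])
v2=222.0;v1=202.8
X,e=tri([ray(c1,u1,v1),ray(c,u2,v2)]);print(X.round(4),np.round(e,4), onz(c,u2,v2,.112).round(4))
X=onz(c,u2,v2,.112)
out=np.array([.925,.379,0]); C=X-out*.012
a=np.radians(112.3);F=frame([np.cos(a),np.sin(a),0],[0,0,-1])
print('tab centre',C.round(4)); C[2]=.090+.054; move(C,F)
# top/bottom tilt: the plate centre seam
t=get_calibration("top")
```

```text
247.48025644761762 251.42982913786358 [ 12.  17.  18.  16.  16.  14.  75. 139. 165. 159. 159. 159.]
[0.5632 0.0568 0.1107] [0.0001 0.0001] [0.5627 0.0565 0.112 ]
tab centre [0.5516 0.0519 0.112 ]
shift [ 1.000e-01 -2.400e+00  1.073e+02] rot [-0.0006 -0.0012  0.002 ] rows 2.6 t 2.0833
```

Emit:
send_rows --moves '[[[0, -2, 30], [0, 0, 0], 40], [[0, -2, 60], [0, 0, 0], 40], [[0, -2, 85], [0, 0, 0], 38], [[0, -2, 100], [0, 0, 0], 36], [[0, -2, 107], [0, 0, 0], 36], [[0, -2, 107], [0, 0, 0], 28], [[0, -2, 107], [0, 0, 0], 22], [[0, -2, 107], [0, 0, 0], 17], [[0, -2, 107], [0, 0, 0], 14]]'

```text
clock: 2.83
eef_pos: [0.5527, 0.0524, 0.1462]
tool_rot: [-0.194, 0.981, -0.001, 0.001]
ft_force: [0.2, -0.4, 0.6]
grip_width: 0.0139
```

Run:
```python
from h import *
o=readout.get_obs();c=get_calibration("wrist");im=camera("wrist")[:,:,::-1]
print(o['eef_pos'],o['grip_width'],o['ft_force'])
cv2.imwrite("pics/w3.png",cv2.resize(cv2.convertScaleAbs(im[120:320,160:350],alpha=2),None,fx=2.5,fy=2.5))
```

```text
[0.55274307 0.05244574 0.14619495] 0.013921660407151044 [ 0.15131811 -0.38840035  0.6000859 ]
```

View pics/w3.png

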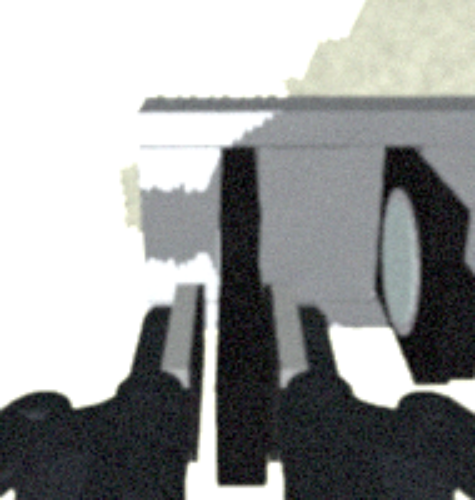

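The tab sits between the pads, with gaps of about 14 px on the left and 4 px on the right. The tool needs to go about 1 mm in +y before closing.

Emit:
send_rows --moves '[[[0, 1, 0], [0, 0, 0], 14], [[0, 1, 0], [0, 0, 0], 14], [[0, 1, 0], [0, 0, 0], 5], [[0, 1, 0], [0, 0, 0], 5], [[0, 1, 0], [0, 0, 0], 5], [[0, 1, 0], [0, 0, 0], 5], [[0, 1, 0], [0, 0, 0], 5], [[0, 1, 0], [0, 0, 0], 5]]'

```text
clock: 3.55
eef_pos: [0.5527, 0.0535, 0.1468]
tool_rot: [-0.194, 0.981, -0.0, 0.002]
ft_force: [-0.5, 1.7, 5.3]
grip_width: 0.0093
```

Emit:
send_rows --moves '[[[0, 0, -5], [0, 0, 0], 0], [[0, 0, -12], [0, 0, 0], 0], [[0, 0, -20], [0, 0, 0], 0], [[0, 0, -32], [0, 0, 0], 0], [[0, 0, -48], [0, 0, 0], 0], [[0, 0, -68], [0, 0, 0], 0], [[0, 0, -92], [0, 0, 0], 0], [[0, 0, -118], [0, 0, 0], 0], [[0, 0, -145], [0, 0, 0], 0], [[0, 0, -168], [0, 0, 0], 0], [[0, 0, -185], [0, 0, 0], 0], [[0, 0, -190], [0, 0, 0], 0]]'

```text
clock: 4.55
eef_pos: [0.5529, 0.0536, 0.3409]
tool_rot: [-0.194, 0.981, -0.001, 0.005]
ft_force: [0.1, -0.2, -0.5]
grip_width: 0.0094
```

Run:
```python
from h import *
s,k=np.sin(np.radians(50)),np.cos(np.radians(50))
F=frame([0,1,0],[s,0,-k]); move([.45,-.11,.36],F)
T=get_calibration("top"); print('bottle',onz(T,297,245,.11).round(3))
```

```text
shift [ 157.3 -112.1  -20.2] rot [ 0.1689 -0.851   0.3664] rows 7.5 t 4.55
bottle [ 0.451 -0.13   0.11 ]
```

Emit:
send_rows --moves '[[[12, -9, -2], [0.014, -0.068, 0.029], 0], [[31, -22, -4], [0.034, -0.17, 0.073], 0], [[50, -36, -6], [0.054, -0.272, 0.117], 0], [[72, -52, -9], [0.078, -0.391, 0.169], 0], [[94, -67, -12], [0.101, -0.511, 0.22], 0], [[116, -83, -15], [0.125, -0.63, 0.271], 0], [[135, -96, -17], [0.145, -0.732, 0.315], 0], [[148, -105, -19], [0.159, -0.8, 0.345], 0], [[157, -112, -20], [0.169, -0.851, 0.366], 0], [[157, -112, -20], [0.169, -0.851, 0.366], 0], [[157, -112, -20], [0.169, -0.851, 0.366], 0]]'

```text
clock: 5.47
eef_pos: [0.449, -0.1101, 0.3586]
tool_rot: [0.001, 0.907, -0.0, 0.421]
ft_force: [0.3, -0.3, -1.2]
grip_width: 0.0093
```

Run:
```python
from h import *
import pickle
o=readout.get_obs();c=get_calibration("wrist");im=camera("wrist")[:,:,::-1]
print(o['eef_pos'],np.abs(o['joint_vel']).max(),o['grip_width'],o['joint_pos'].round(2))
pickle.dump((o,c,im),open('w4.pkl','wb'))
cv2.imwrite("pics/w4.png",cv2.convertScaleAbs(im,alpha=1.5))
s,k=np.sin(np.radians(50)),np.cos(np.radians(50))
F=frame([0,1,0],[s,0,-k]); move([.45,-.31,.36],F)
```

```text
[ 0.44899783 -0.11005683  0.35863976] 0.06110845684486705 0.009316807754648335 [-0.38 -0.31 -0.68  0.36  0.29 -0.25]
shift [  -0.3 -200.2   -0.3] rot [ 0.0001 -0.0015  0.0002] rows 4.8 t 5.5167
```

View pics/w4.png

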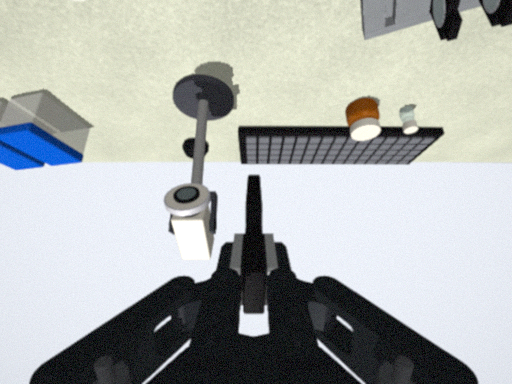

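The image is upside down. The ring light and lens are at (187,198) with the white head below, and the held holder is edge-on at (254,220). Next, the second viewpoint 200 mm to the side.

Emit:
send_rows --moves '[[[0, -20, 0], [0, 0, 0], 0], [[0, -55, 0], [0, 0, 0], 0], [[0, -95, 0], [0, 0, 0], 0], [[0, -135, 0], [0, 0, 0], 0], [[0, -170, 0], [0, 0, 0], 0], [[0, -192, 0], [0, 0, 0], 0], [[0, -200, 0], [0, 0, 0], 0], [[0, -200, 0], [0, 0, 0], 0], [[0, -200, 0], [0, 0, 0], 0]]'

```text
clock: 6.27
eef_pos: [0.4508, -0.3093, 0.359]
tool_rot: [-0.0, 0.907, 0.001, 0.421]
ft_force: [-0.3, 0.4, -0.0]
grip_width: 0.0091
```

Run:
```python
from h import *
import pickle
o=readout.get_obs();c=get_calibration("wrist");im=camera("wrist")[:,:,::-1]
print(o['eef_pos'],np.abs(o['joint_vel']).max(),o['grip_width'],o['clock'])
pickle.dump((o,c,im),open('w5.pkl','wb'))
p=proj(c,np.array([.69,-.205,.215])); print(p)
i4=pickle.load(open('w4.pkl','rb'))[2]
u,v=p.astype(int)
a=cv2.resize(i4[150:270,140:240],None,fx=4,fy=4,interpolation=cv2.INTER_CUBIC)
b=cv2.resize(im[150:270,max(0,u-50):u+50],None,fx=4,fy=4,interpolation=cv2.INTER_CUBIC); print(u-50)
cv2.imwrite("pics/w45.png",np.hstack([a,b]))
```

```text
[ 0.45078463 -0.30926354  0.3589623 ] 0.03080643179645921 0.009059994110318126 6.2667
[329.24814016 198.1783114 ]
279
```

View pics/w45.png

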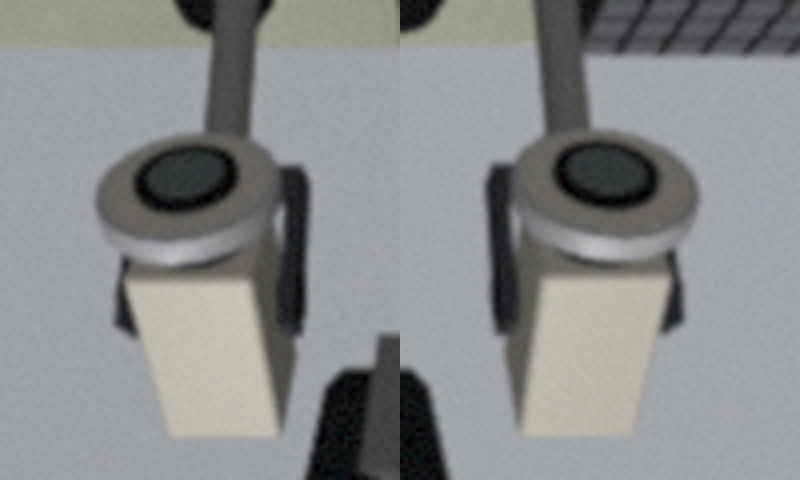

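Both crops show the ring light, the lens (left (187,175), right (605,175) in the crop) and all four corners of the head's white top face. I'll triangulate them.

Run:
```python
from h import *
import pickle
o1,c1,i1=pickle.load(open('w4.pkl','rb'));o2,c2,i2=pickle.load(open('w5.pkl','rb'))
A=lambda x,y:ray(c1,140+x/4-.375,150+y/4-.375); B=lambda x,y:ray(c2,279+(x-400)/4-.375,150+y/4-.375)
# refine lens ellipse
def ell(im,u0,v0):
    s=cv2.resize(im[v0:v0+120,u0:u0+100],None,fx=4,fy=4,interpolation=cv2.INTER_CUBIC)
    g=cv2.GaussianBlur(cv2.cvtColor(s,cv2.COLOR_BGR2GRAY),(0,0),3)
    m=(g<75).astype(np.uint8); n,l,st,ce=cv2.connectedComponentsWithStats(m[125:230,110:260])
    i=1+np.argmax(st[1:,4]); m2=np.uint8(l==i); cs,_=cv2.findContours(m2,0,cv2.CHAIN_APPROX_NONE)
    e=cv2.fitEllipse(max(cs,key=len)); return e[0][0]+110,e[0][1]+125,e[1],e[2]
ea=ell(i1,140,150);eb=ell(i2,279,150);print(ea,eb)
L,e=tri([A(ea[0],ea[1]),B(eb[0]+400,eb[1])]);print('lens(dark rim)',L.round(4),np.round(e,4))
L2,e=tri([A(186.5,175),B(605.5,175)]);print('lens glass',L2.round(4),np.round(e,4))
P={}
for n,a,b in [('f1',(127,274),(540,275)),('f2',(249,277),(671,276)),('b1',(170,437),(522,437)),('b2',(280,436),(636,437))]:
    P[n],e=tri([A(*a),B(*b)]);print(n,P[n].round(4),np.round(e,4))
d=(P['f1']-P['b1'])+(P['f2']-P['b2']);print('len',np.linalg.norm(d)/2,'w',np.linalg.norm(P['f1']-P['f2']),np.linalg.norm(P['b1']-P['b2']));d/=np.linalg.norm(d)
w=P['f2']-P['f1']+P['b2']-P['b1'];w/=np.linalg.norm(w)
print('look',d.round(4),'down deg',np.degrees(np.arcsin(-d[2])),'heading',np.degrees(np.arctan2(d[1],d[0])),'w',w.round(3), 'heading from w',np.degrees(np.arctan2(w[1],w[0])))
m=sum(P.values())/4; up=np.cross(d,w);up*=np.sign(up[2]);
print('lens rel top-mid: along',(L-m)@d,'side',(L-m)@w,'up',(L-m)@up)
for x in(L,L2):print('tilt from hinge',np.degrees(np.arcsin((.24-x[2])/.058)))
```

```text
(185.79698944091797, 178.94854354858398, (70.11663055419922, 110.58868408203125), 78.52589416503906) (205.4723663330078, 175.20681762695312, (70.4681167602539, 111.00550842285156), 99.10189819335938)
lens(dark rim) [ 0.6844 -0.205   0.2101] [0.0001 0.0001]
lens glass [ 0.6845 -0.2048  0.2093] [0.0006 0.0006]
f1 [ 0.7003 -0.2267  0.2404] [0.0006 0.0006]
f2 [ 0.695  -0.1828  0.2426] [0.0004 0.0004]
b1 [ 0.7655 -0.2236  0.288 ] [0.0003 0.0003]
b2 [ 0.7622 -0.18    0.2883] [0.0007 0.0007]
len 0.08106017120959125 w 0.044257471070333954 0.04375931624170192
look [-0.817  -0.0365 -0.5755] down deg 35.13309354672857 heading -177.4440172071225 w [-0.097  0.995  0.028] heading from w 95.5712595164408
lens rel top-mid: along 0.06943741317027918 side 0.0012805639356391132 up -0.018014154656310566
tilt from hinge 30.97536066331908
tilt from hinge 31.927772547907615
```

```bash
cat > ring.py <<'E'
from h import *
import pickle
from scipy.optimize import least_squares
vs=[pickle.load(open('w4.pkl','rb')),pickle.load(open('w5.pkl','rb'))];off=[(140,150),(279,150)];c0=[(187,190),(605-400,190)]
rays=[];vis=[]
for (o,c,im),(u0,v0),(sx,sy) in zip(vs,off,c0):
    s=cv2.GaussianBlur(cv2.resize(im[v0:v0+120,u0:u0+100].astype(np.float32),None,fx=4,fy=4,interpolation=cv2.INTER_CUBIC),(0,0),4)
    g=s.mean(2); rb=s[:,:,2]-s[:,:,0]
    f=((rb>3)|(g<75)).astype(np.uint8)   # brown face or dark lens
    f[:,:]*=1; f[:120]=0; f[260:]=0
    f=cv2.morphologyEx(f,cv2.MORPH_OPEN,np.ones((15,15)))
    n,l,st,ce=cv2.connectedComponentsWithStats(f); k=l[175,sx]; m=np.uint8(l==k)
    cs,_=cv2.findContours(m,0,cv2.CHAIN_APPROX_NONE); ct=max(cs,key=len)
    ct=cv2.convexHull(ct); e=cv2.fitEllipse(ct); print(st[k],[np.round(x,1) for x in e])
    v=np.clip(s,0,255).astype(np.uint8).copy(); cv2.drawContours(v,[ct],-1,(0,0,255),1); cv2.ellipse(v,e,(0,255,0),1); vis.append(v[:300])
    p=cv2.ellipse2Poly(tuple(int(round(x)) for x in e[0]),(1,1),0,0,1,1)
    th=np.linspace(0,2*np.pi,60,endpoint=False);a=np.radians(e[2]);x=e[1][0]/2*np.cos(th);y=e[1][1]/2*np.sin(th)
    X=e[0][0]+x*np.cos(a)-y*np.sin(a);Y=e[0][1]+x*np.sin(a)+y*np.cos(a)
    rays.append([ray(c,u0+q/4-.375,v0+w/4-.375) for q,w in zip(X,Y)])
cv2.imwrite('pics/ring.png',np.hstack(vis))
def nrm(h,t): return np.array([np.cos(t)*np.cos(h),np.cos(t)*np.sin(h),-np.sin(t)])
def res(p):
    n=nrm(p[3],p[4]);r=[]
    for rr in rays:
        for o,d in rr:
            X=o+d*((p[:3]-o)@n)/(d@n); r.append((np.linalg.norm(X-p[:3])-p[5])*1e3)
    return r
s=least_squares(res,[.69,-.205,.213,np.radians(182),.55,.032]);q=s.x
print('ring centre',q[:3].round(4),'heading',np.degrees(q[3]),'down',np.degrees(q[4]),'r',q[5],'rms mm',np.sqrt(np.mean(s.fun**2)))
E
python3 ring.py
```

```text
[  104   135   167   101 12786] [array([187.6, 185.8]), array([ 96.1, 171.5]), np.float64(76.9)]
[  121   129   169   104 13194] [array([204.5, 181.8]), array([ 98.3, 173.7]), np.float64(101.0)]
ring centre [ 0.6877 -0.2048  0.2102] heading 181.92131370905332 down 32.37802203655995 r 0.028917178247712692 rms mm 0.3734543772895622
```

View pics/ring.png

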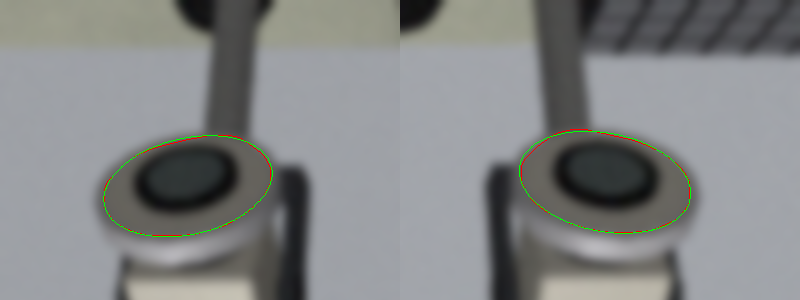

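```bash
cat > tgt.py <<'E'
from h import *
def target(L=(.6845,-.205,.2095),H=182.4,T=32.3,gz=.1008,gx=.0016,back=(0,0,0),sgn=-1):
    H,T=np.radians([H,T]);d=np.array([np.cos(T)*np.cos(H),np.cos(T)*np.sin(H),-np.sin(T)])
    u=np.array([np.sin(T)*np.cos(H),np.sin(T)*np.sin(H),np.cos(T)])
    F=frame(sgn*d,-u); G=np.array(L)+.1*d
    return G-F[:,2]*gz-F[:,0]*gx+np.array(back),F,G,d,u
E
python3 - <<'E'
from tgt import *
import pickle
o,c,im=pickle.load(open('w5.pkl','rb'));R=Ro.from_quat(o['tool_rot']).as_matrix()
f=lambda x,z:proj(c,o['eef_pos']+R@np.array([x,0,z]))
print('pred bottom near/far corners',f(.0266,.1408),f(-.0234,.1408),'tab top',f(.0136,.0288))
print(im[160:190:2,246:264].max(2).mean(1).round(), im[180,235:272].max(1))
for s in(1,-1):
    p,F,G,d,u=target(back=(-.126,0,.119),sgn=s);print(p.round(3),G.round(4),d.round(3),u.round(3));move(p,F)
E
```

```text
pred bottom near/far corners [255.67193591 175.22224842] [255.51305483 229.85997408] tab top [257.8579776  271.85655262]
[155. 170. 171. 171. 171. 170. 172. 143.  76.  66.  64.  61.  55.  56.
  50.] [169 172 169 170 168 172 173 172 170 173 171 156 112  49  12   0  15  17
  11  17  14  18   6  27  55 122 166 172 176 170 172 171 172 172 175 172
 172]
[ 0.42  -0.209  0.36 ] [ 0.6    -0.2085  0.1561] [-0.845 -0.035 -0.534] [-0.534 -0.022  0.845]
shift [ 18.7  99.4 -23.8] rot [-0.2613  0.2217 -1.5882] rows 13.0 t 6.3167
[ 0.42  -0.212  0.36 ] [ 0.6    -0.2085  0.1561] [-0.845 -0.035 -0.534] [-0.534 -0.022  0.845]
shift [ 18.6  96.2 -23.7] rot [0.2198 0.2591 1.5264] rows 12.5 t 6.3167
```

The held holder's bottom edge falls at row 175, as predicted, so it has not slipped. Now turn it at a safe distance.

Emit:
send_rows --moves '[[[1, 6, -1], [0.011, 0.013, 0.076], 0], [[3, 15, -4], [0.033, 0.039, 0.229], 0], [[5, 24, -6], [0.055, 0.065, 0.35], 0], [[6, 32, -8], [0.073, 0.086, 0.47], 0], [[8, 40, -10], [0.091, 0.107, 0.59], 0], [[9, 48, -12], [0.11, 0.13, 0.71], 0], [[11, 56, -14], [0.128, 0.151, 0.83], 0], [[13, 64, -16], [0.146, 0.173, 0.95], 0], [[14, 72, -18], [0.165, 0.194, 1.07], 0], [[16, 80, -20], [0.183, 0.216, 1.19], 0], [[17, 88, -22], [0.201, 0.237, 1.31], 0], [[18, 93, -23], [0.21, 0.25, 1.42], 0]]'

```text
clock: 7.32
eef_pos: [0.4211, -0.2128, 0.3609]
tool_rot: [0.627, 0.726, 0.188, 0.21]
ft_force: [0.8, 0.4, -0.9]
grip_width: 0.0091
```

Run:
```python
from tgt import *
p,F,G,d,u=target();move(p,F); o=readout.get_obs();print(o['eef_pos'],o['joint_pos'].round(2))
```

```text
shift [ -7.   40.  168.3] rot [0.0066 0.0137 0.1079] rows 4.2 t 7.3167
[ 0.42112655 -0.21275561  0.36094068] [-0.63 -0.13 -0.37  0.86  0.33  0.88]
```

Emit:
send_rows --moves '[[[0, 2, 8], [0, 0.001, 0.02], 0], [[-1, 6, 25], [0.001, 0.004, 0.05], 0], [[-2, 12, 50], [0.003, 0.008, 0.09], 0], [[-3, 18, 76], [0.004, 0.012, 0.107], 0], [[-4, 25, 104], [0.006, 0.013, 0.107], 0], [[-5, 31, 130], [0.006, 0.013, 0.107], 0], [[-6, 36, 150], [0.006, 0.013, 0.107], 0], [[-7, 39, 163], [0.006, 0.013, 0.107], 0], [[-7, 40, 168], [0.006, 0.013, 0.107], 0], [[-7, 40, 168], [0.006, 0.013, 0.107], 0], [[-7, 40, 168], [0.006, 0.013, 0.107], 0], [[-7, 40, 168], [0.006, 0.013, 0.107], 0]]'

```text
clock: 8.32
eef_pos: [0.546, -0.2119, 0.2427]
tool_rot: [0.664, 0.694, 0.201, 0.194]
ft_force: [0.3, 0.1, -0.6]
grip_width: 0.0095
```

Run:
```python
from tgt import *
import pickle
p,F,G,d,u=target();move(p,F); c=get_calibration("wrist");w=camera("wrist")[:,:,::-1]
s=camera("scene")[:,:,::-1];t=camera("top")[:,:,::-1];pickle.dump((c,w,s,t),open('fin.pkl','wb'))
S=get_calibration("scene");T=get_calibration("top")
print('lens in wrist',proj(c,np.array([.6845,-.205,.2095])),'G wrist',proj(c,G),'G scene',proj(S,G),'G top',proj(T,G))
f=lambda i,x,y,w,h,k:cv2.convertScaleAbs(cv2.resize(i[y:y+h,x:x+w],None,fx=k,fy=k,interpolation=cv2.INTER_CUBIC),alpha=1.5)
W=np.zeros((600,800,3),np.uint8)
W[:288,:384]=f(w,0,0,512,384,.75); W[:300,400:800]=f(t,265,110,100,75,4); W[300:600,:400]=f(s,185,190,100,75,4);W[300:600,400:800]=f(s,230,145,100,75,4)
cv2.imwrite('pics/fin.png',W)
```

```text
shift [-0.5 -0.5  1.4] rot [0.0019 0.0009 0.0018] rows 0.0 t 8.3167
lens in wrist [393.17868804 220.2928174 ] G wrist [254.16475847 220.47341671] G scene [195.0720304  255.39462986] G top [323.7895107  197.27400613]
```

View pics/fin.png

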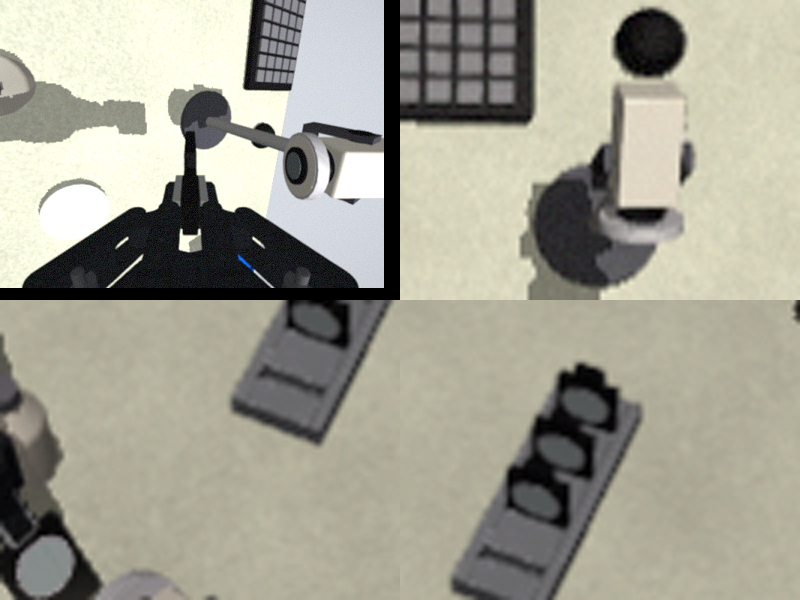

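The three short holders are still in the rack and the camera stand looks unchanged. The glass is at scene (196,257), against a prediction of (195,255). In the wrist view the lens is at about (394,216), against a prediction of (393,220). I'll refit using this third, closer view of the lens.

Run:
```python
from tgt import *
import pickle
c,w,s,t=pickle.load(open('fin.pkl','rb'))
u0,v0=360,160
a=cv2.resize(w[v0:v0+120,u0:u0+100].astype(np.float32),None,fx=4,fy=4,interpolation=cv2.INTER_CUBIC)
sm=cv2.GaussianBlur(a,(0,0),2.5);g=sm.mean(2)
# lens: dark blob
m=(g<75).astype(np.uint8);n,l,st,ce=cv2.connectedComponentsWithStats(m)
i=min((i for i in range(1,n) if st[i,4]>1500),key=lambda i:np.hypot(ce[i,0]-(394-u0)*4,ce[i,1]-(216-v0)*4))
cs,_=cv2.findContours(np.uint8(l==i),0,2);e=cv2.fitEllipse(max(cs,key=len));print('dark ell',[np.round(x,1) for x in e])
pu=np.array([u0+e[0][0]/4-.375,v0+e[0][1]/4-.375]);print('lens px',pu)
o1,c1,_=pickle.load(open('w4.pkl','rb'));o2,c2,_=pickle.load(open('w5.pkl','rb'))
rs=[ray(c1,140+185.8/4-.375,150+178.9/4-.375),ray(c2,279+205.5/4-.375,150+175.2/4-.375),ray(c,*pu)]
print('tri3',*[np.round(x,4) for x in tri(rs)])
p,F,G,d,u=target()
o=readout.get_obs();R=Ro.from_quat(o['tool_rot']).as_matrix()
f=lambda x,z:proj(c,o['eef_pos']+R@np.array([x,0,z])).round(1)
print('pred near corner',f(.0266,.1408)); print('rows',[(r,int(w[r,248:260].max(1).mean())) for r in range(166,184,2)],'cols',w[182,240:270].max(1))
v=np.clip(a*1.3,0,255).astype(np.uint8);cv2.ellipse(v,e,(0,255,0),1)
cv2.imwrite('pics/lens3.png',v)
```

```text
dark ell [array([128.7, 236.1]), array([168.3, 334.8]), np.float64(157.2)]
lens px [391.80875778 218.66133881]
tri3 [ 0.6847 -0.2047  0.2094] [0.0008 0.0005 0.0012]
pred near corner [255.  172.8]
rows [(166, 49), (168, 57), (170, 64), (172, 67), (174, 53), (176, 17), (178, 14), (180, 14), (182, 13)] cols [184 186 183 170 135  89  42  20  16  14  10  20  12   0   7  14  17  15
  12  25  46  66  70  67  68  71  61  66  64  71]
```

View pics/lens3.png

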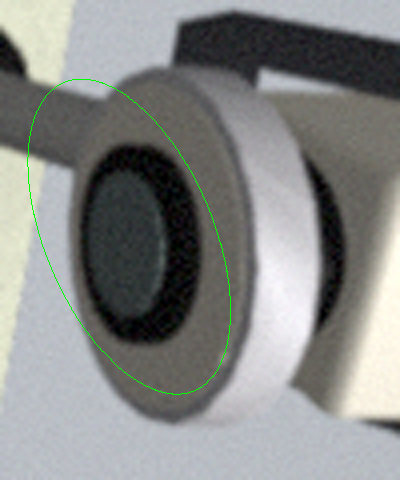

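```bash
cat ring.py > ring3.py; sed -i 's/^s=least.*//;s/^print(.ring.*//' ring3.py
cat >> ring3.py <<'E'
c=pickle.load(open('fin.pkl','rb'))[0]
P3=np.array([(70,225),(76,165),(100,108),(135,75),(190,77),(225,122),(245,180),(256,250),(250,320),(225,380),(195,414),(165,418),(130,390),(95,325)],np.float32)
print('ell3',cv2.fitEllipse(P3))
r3=[ray(c,360+x/4-.375,160+y/4-.375) for x,y in P3]
r12=rays
def res2(p,rr12,use3=True):
    global rays
    n=nrm(p[3],p[4]);r=[]
    for k,rr in enumerate(rr12+[r3]*use3):
        R=p[5] if k<len(rr12) else p[6]
        r+=[(np.linalg.norm(o+dd*((p[:3]-o)@n)/(dd@n)-p[:3])-R)*1e3*(1 if k<2 else 1.5) for o,dd in rr]
    return r
for name,a in(('12',(r12,False)),('all',(r12,True)),('3 only',([],True))):
    x0=[.69,-.205,.213,np.radians(182),.55,.032,.032]
    fun=(lambda p:res2(p,*a)+([(p[6]-.032)*1e5] if name=='3 only' else []))
    q=least_squares(fun,x0);p=q.x
    print(name,p[:3].round(4),'H',np.degrees(p[3]).round(1),'T',np.degrees(p[4]).round(1),'r',p[5:].round(4),'rms',np.sqrt(np.mean(q.fun**2)).round(2))
c1=vs[0][1];c2=vs[1][1]
rs=[ray(c1,140+186.5/4-.375,150+175/4-.375),ray(c2,279+205.5/4-.375,150+175/4-.375),ray(c,360+125/4-.375,160+243/4-.375)]
print('glass tri3',*[np.round(x,4) for x in tri(rs)])
# head axis: previous edge estimate
E
python3 ring3.py
```

```text
[  104   135   167   101 12786] [array([187.6, 185.8]), array([ 96.1, 171.5]), np.float64(76.9)]
[  121   129   169   104 13194] [array([204.5, 181.8]), array([ 98.3, 173.7]), np.float64(101.0)]
ell3 ((164.58795166015625, 240.62725830078125), (181.4315185546875, 349.26812744140625), 175.01585388183594)
12 [ 0.6877 -0.2048  0.2102] H 181.9 T 32.4 r [0.0289 0.032 ] rms 0.37
all [ 0.6883 -0.2047  0.2101] H 182.5 T 32.3 r [0.0289 0.0306] rms 0.6
3 only [ 0.6954 -0.2075  0.2068] H 183.9 T 32.2 r [0.0067 0.032 ] rms 0.77
glass tri3 [ 0.6834 -0.2049  0.2093] [0.0004 0.001  0.0008]
```

Run:
```python
from tgt import *
p,F,G,d,u=target(L=(.684,-.205,.2094));move(p,F);o=readout.get_obs();print(o['eef_pos'],np.abs(o['joint_vel']).max())
```

```text
shift [ 0.2 -1.   1.3] rot [0.0023 0.0016 0.0011] rows 0.0 t 8.4667
[ 0.54597891 -0.21257204  0.24276187] 0.006990959206744477
```

Small final correction, then let it settle.

Emit:
send_rows --moves '[[[0, -0.5, 1], [0.001, 0.001, 0], 0], [[0, -1, 2], [0.003, 0.002, 0], 0], [[0, -1, 2], [0.003, 0.002, 0], 0], [[0, -1, 2], [0.003, 0.002, 0], 0], [[0, -1, 2], [0.003, 0.002, 0], 0], [[0, -1, 2], [0.003, 0.002, 0], 0], [[0, -1, 2], [0.003, 0.002, 0], 0], [[0, -1, 2], [0.003, 0.002, 0], 0], [[0, -1, 2], [0.003, 0.002, 0], 0], [[0, -1, 2], [0.003, 0.002, 0], 0]]'

```text
clock: 9.3
eef_pos: [0.5462, -0.2126, 0.2405]
tool_rot: [0.665, 0.694, 0.201, 0.192]
ft_force: [-1.1, -0.4, -1.1]
grip_width: 0.0092
```

Run:
```python
from tgt import *
p,F,G,d,u=target(L=(.684,-.205,.2094));move(p,F);o=readout.get_obs();print(o['eef_pos'],np.abs(o['joint_vel']).max(),o['grip_width'],o['ft_force'])
```

```text
shift [ 0.2  0.  -0.8] rot [-0.0008 -0.0004  0.001 ] rows 0.0 t 9.3
[ 0.5461874  -0.21255075  0.24049511] 0.0018639857377106702 0.009193389935478968 [-1.11766142 -0.40243036 -1.06614815]
```

```bash
python3 -c "
from workcell import order;print(order.job_done())"
```

```text
the job is handed in; nothing more can be done
None
```

I drew the long-tab holder straight up out of the end slot of the rack, gripping it by the tab only. It is now held motionless in front of the inspection camera's lens, tab up, and the job is handed in at 9.3 s.

**Lens position and direction:** three wrist views put the lens at (0.684, -0.205, 0.209) m. It looks 32.3° down with a heading of 182.4°.

**Last checks**
- **Arm pose:** it is about 0.8 mm and 0.1° from the pose I calculated. The joints are still.
- **Grip:** the opening is 9.2 mm on the 10 mm tab. The holder's bottom edge stayed at the same row in the wrist pictures, so it did not slip.
- **Bystanders:** in the pictures taken on arrival, before the last 2 mm correction, the three short holders were in their slots. The camera stand and head looked unmoved.

**Checks that disagreed**
- **Camera tilt:** the edges of the camera head gave 35° down, against 32.3° from the ring light and 31–32° from the hinge height. I used 32.3°.
- **Camera heading:** estimates ran from 182° to 185.6°.
- **Glass position:** in the scene camera, before that correction, the glass showed about 1–2 pixels (3–4 mm) from where I predicted. Part of that is the glass's front face standing 5 mm forward and the 2 mm calibration error. I took no picture after the correction.
- **Lens fit:** one automatic ellipse fit on the closest lens picture failed, so I read those points by eye.

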